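# Dispense a plant-food carton and pack it under the kit box tray

### The arm

A 6-joint arm with a two-finger parallel gripper is mounted at the origin on the work surface. World frame = base frame: x ahead of the robot, y to its left, z up, the work surface at z = 0. Lengths are in m, angles in rad, forces in N, time in s.
With the tool pointing down it reaches from about 0.35 to 0.925 m from the base axis. Payload 6.4 kg.
Tool frame: the origin (TCP) lies on the centre line of the jaws, within the pads' length; the fingertips stand 8 mm ahead of it and the grasp point (between the pads) lies 11 mm behind it; z points along the fingers, y is the line along which they close (so a half turn about z gives the same grasp; the last joint's range is limited). The gripper opens to 85 mm and grips with 20 to 120 N. Pads are 22 mm wide; open, the fingers measure 114 mm over their backs; the gripper's body (76 mm by 85 mm) begins 54 mm behind the grasp point. The pads swing forward as they close: fully open they stand 13 mm farther back than shut.
Start: joints at [0.97, 0.245, 1.558, -0, 1.339, -0.174], TCP at [0.269, 0.592, 0.239] pointing down, gripper open.
Joint ranges: [-3.13, 3.13], [-1.02, 2.26], [0.13, 2.54], [-0.95, 4.09], [0.21, 2.88], [-2.74, 2.74]. Speed limits (rad/s): [2.57, 2.57, 3.14, 3.14, 3.14, 3.14].

### API

Orientations are given as [roll, pitch, yaw] about the fixed x, y, z axes, in that order (R = Rz(yaw) Ry(pitch) Rx(roll)).
In Python, from station import robot, viewer, job gives the robot as it stands.
- The arm moves only by the tool arm_command, never from a script. Its arguments are lists of equal length, an entry for each row: "gripper": the gripper's target within -1 to 1 (shut at 1, half-way at 0, fully open at -1); "linear": the shift along the tool's x, y, z in units of 60 mm (1.0 is 60 mm), a list of three; "yaw": the turn about the tool's z in units of 6 degrees (1.0 is 6 degrees). In form: {"gripper": [gripper, ...], "linear": [[tx, ty, tz], ...], "yaw": [yaw, ...]}. A call has exactly 8 rows; each row shifts and turns the commanded pose from where the row before left it, along the tool's axes as they then stand; what a row does not reach is not made up. A row lasts 1/8 s, in which the tool goes at most 62.5 mm and 10.7 degrees, less where a joint would pass 70% of its speed; a pose out of reach is approached as far as the arm can. A call is refused whole if a number of a shift passes 1 or a number of a turn 1, either way. A call with a gripper value outside its range is refused whole. The fingers move at their own pace and stop on an object; "squeeze" is the grip in N (left out, the last holds). Time passes only in rows, so rows that do not move let the fingers close, or fill a call up. It gives the time, the measured TCP pose, the force, the opening and the grip force at its end, in the units of the state.
- robot.state(): the state, without advancing time (a new reading comes with each control period).
- viewer.capture(name): name is "side" or "top"; returns the picture (480x640x3 uint8, red, green, blue); there is no depth.
- viewer.get_calibration(name): a dict with "fx", "fy", "cx", "cy" (pixels), "xyz" and "orientation" of the camera in the world. Camera axes: x right, y up, looking along -z (the intrinsics and any distortion apply to the point x, -y, -z); pixel columns grow to the right and rows downward; lengths in m; the calibration is good to about 2 mm. A picture is of the moment at which its call begins. get_calibration takes no time and is no camera call.
- job.hand_in(): hands the job in; it is judged then, once.
Trained networks look in the newest picture that a camera, given by its name, has taken for a name from the list of things; names that differ only in an ending like _2 or _b are one class to them, and where a whole thing is asked for, a point or a joint stands for the part that bears it (a point fixed in the world has none). Each returns a list of dicts, best first, with "p" (0 to 1); they miss things now and then, are a little off and sometimes report something else, mostly with a low value. They report only what shows in the picture. A call takes as long as a camera call.
- viewer.search_frame(camera, label): "point" ([x, y, z] in m, in world coordinates, good to about 4 mm: the middle of the surface that is visible of it).
- viewer.silhouettes(camera, label): "region" (480x640 bool, what is visible of it).
The state is a dict: "clock": time; "q": joint angles; "qd": joint speeds; "tau": joint torques, N m; "position": TCP position; "eef_rot": TCP orientation; "force": force on the tool from outside, world axes, zero at the start; "wrist_torque": the same for the moment, N m; "gripper_width": opening from 0.0 (shut) to 1.0 (fully open); "finger_force": force on a finger pad.
Only numpy, scipy, OpenCV 4.12 (cv2) and the standard library are available. Lean on these libraries where they do the work, as an engineer would, in place of code of your own. Each camera call takes 0.05 s, during which the arm holds its last target. There are 200 camera calls.

### The job

Push the red paddle of the carton dispenser fully through its stroke once, so that one plant-food carton comes out, and let the paddle spring all the way back. Then swing the kit box's top tray up and over until it rests open, set the carton down inside the compartment underneath (do not drop it), and lower the tray gently until it is fully shut. Leave the second carton in the dispenser and do not shove or knock over the paper roll, the spray can, the orange ribbon spool or the potted cyclamen.

Things in the scene. Friction and masses are not known exactly. Their poses are not given: they have to be found in the camera images.
- dispenser: Fixed carton dispenser: aluminium deck 8 mm thick, 70 mm wide, with a closed magazine on it (86 x 68 mm, top 119 mm above the counter, clear sides, green roof). Origin on the counter under the magazine's centre; x points the way cartons come out (roughly to the robot's right). The deck runs to 165 mm in front of the origin and carries the ejected carton; the magazine ends at 43 mm.
- slide_pad (a point): Centre of the rear face (push here) of the red upright paddle on the slide: 70 mm wide, 12 to 87 mm above the counter, 8 mm thick; this point is 60 mm up and 181 mm behind the dispenser's origin at rest. It is pushed along the dispenser's +x. Axes as the dispenser's. At full stroke the paddle is still 30 mm behind the magazine.
- slide (a joint): Travel of the sprung slide (m): 0 at rest, 0.100 at its stop (full stroke). The spring takes 2 N at the start, 6 N at full stroke, and returns the slide by itself when let go. At full stroke it has pushed the lowest carton out on the deck, its centre about 100 mm in front of the dispenser's origin, clear of the magazine.
- carton_center (a point): Centre of the lowest carton, the one that comes out: orange box with a green band, 70 mm (its x axis) x 50 mm (y) x 42 mm tall, about 90 g. Starts in the magazine on the deck (centre 29 mm above the counter), its x axis along the dispenser's x.
- spare_center (a point): Centre of the second, identical carton on top of the first in the magazine. It drops on to the deck when the slide springs back and must stay in the magazine.
- kit_box: Fixed green open kit box, 170 mm (x) x 200 mm (y) x 70 mm tall, walls and floor 6 mm thick. Origin at the centre of its underside, on the counter; x points roughly away from the robot. One undivided compartment, 158 x 188 mm inside, covered by the tray when shut.
- tray_link (a joint): Angle a of the tray's links (rad): 0 shut, 1.571 open at its stop. Links 120 mm long lean 45 deg to the box's -x when shut, to +x when open. The tray never tilts: all of it moves 120 mm*(sin(a-0.785)+0.707) along box +x and 120 mm*(cos(a-0.785)-0.707) up (open: 170 mm along +x, same height; peak 35 mm up half-way). About 0.45 kg; rests open or shut by its weight, falls either way from half-way.
- tray_handle (a point): Centre of the tray's orange bar handle: 90 mm long along the box's y (about 65 mm free between its posts), 12 mm wide, 14 mm tall; 150 mm above the counter when shut, 40 mm to the box's -x of the tray's centre. The grey tray is 170 x 200 x 35 mm, underside 70 mm above the counter, with ribbon reels in it.
- towel_center (a point): White paper roll standing, 120 mm across, 200 mm tall; its centre. A bystander.
- spray_center (a point): Green spray can with a white cap, standing, 62 mm across, 190 mm tall; its centre. A bystander.
- spool_orange_center (a point): Orange ribbon spool lying flat, 76 mm across, 32 mm thick; its centre. A bystander.
- pot_center (a point): Terracotta pot with a pink cyclamen, 116 mm across, about 170 mm tall with the flowers; this point half-way up the pot. A bystander.

How it is judged:
On the way, in this order (a step that is already met when the one before it is completed fails the run):
1. the paddle is pushed fully through its stroke and the carton is out (value of joint slide above 0.094 m and x of carton_center in the frame of dispenser above 0.08 m), for 0.1 s.
2. the paddle has sprung back, the second carton still in the magazine (value of joint slide below 0.006 m and x of spare_center in the frame of dispenser between -0.03 and 0.03 m), for 0.1 s.
3. the tray rests open (value of joint tray_link above 1.45 rad), for 0.2 s.
4. the carton lies released in the compartment, tray still open (x of carton_center in the frame of kit_box between -0.065 and 0.065 m and y of carton_center in the frame of kit_box between -0.08 and 0.08 m and z of carton_center in the frame of kit_box between 0 and 0.05 m and value of joint tray_link above 1.4 rad and contact force between the fingers and carton below 0.1 N and linear speed of carton below 0.03 m/s), for 0.2 s.
5. the tray is shut (value of joint tray_link below 0.05 rad), for 0.2 s.
At the end, for the whole second after the job is handed in: The carton lies at rest inside the kit box compartment (centre under 50 mm above the box underside), the tray is shut (under 0.05 rad) and still, the slide is back (under 6 mm) and the second carton is still in the magazine (within 30 mm of the dispenser's origin along x) (all of step 2 and x of carton_center in the frame of kit_box between -0.065 and 0.065 m and y of carton_center in the frame of kit_box between -0.08 and 0.08 m and z of carton_center in the frame of kit_box between 0 and 0.05 m and value of joint tray_link below 0.05 rad and linear speed of carton below 0.03 m/s and velocity of joint tray_link below 0.1 rad/s); the robot touches nothing.
It fails at once if the second carton is pushed out (x of spare_center in the frame of dispenser above 0.05 m).
It fails at once if the carton is dropped (falls freely faster than 0.7 m/s) (linear speed of carton above 0.7 m/s and contact force between the fingers and carton below 0.1 N).
It fails at once if the tray is let fall shut (slams faster than 3.5 rad/s) (velocity of joint tray_link below -3.5 rad/s and value of joint tray_link below 0.4 rad).
It fails at once if a bystander (paper roll, spray can, ribbon spool, pot) is moved more than 30 mm (distance of any of towel_center, spray_center, spool_orange_center, pot_center from where it was at the start of the episode above 0.03 m).
It also fails if it takes over 72 s, if anything falls off the work surface, if the arm or the gripper's body presses on something with over 40 N, if the wrist force passes 120 N, or if a joint passes its speed limit or range.

## Working session

There is one attempt and no reset: what is moved stays moved. The work goes in short steps, Python scripts to look and compute and a tool call to move; the robot and the scene stay as the last step left them, time stands still between calls to the robot, and variables do not carry over. Pictures are saved under pics/ and viewed, at most 10 in all, crops included, and the job is handed in when it is done.

Besides the shell and the picture viewer there is one more tool, called in YAML: its name, and indented under it one key for each argument. arm_command: Moves the arm, as the interface text tells. Its arguments: {"type":"object","properties":{"gripper":{"type":"array","items":{"type":"number"}},"linear":{"type":"array","items":{"type":"array","items":{"type":"number"}}},"yaw":{"type":"array","items":{"type":"number"}},"squeeze":{"type":"number"}},"required":["gripper","linear","yaw"]}

```bash
mkdir -p pics; python3 - <<'E'
from station import robot,viewer,job
import cv2,numpy as np
for n in ("side","top"):
    im=viewer.capture(n); cv2.imwrite(f"pics/{n}0.png",im[:,:,::-1]); 
    print({k:np.round(v,4).tolist() for k,v in viewer.get_calibration(n).items() if not isinstance(v,str)})
    for l in ("dispenser","slide_pad","carton_center","spare_center","kit_box","tray_handle","towel_center","spray_center","spool_orange_center","pot_center"):
        print(n,l,[(np.round(d["point"],3).tolist(),round(d["p"],2)) for d in viewer.search_frame(n,l)[:2]])
s=robot.state(); print(s["clock"],s["position"],s["eef_rot"],s["force"])
E
```

```text
{'fx': 543.04, 'fy': 543.04, 'cx': 318.0594, 'cy': 233.3299, 'xyz': [-0.0601, -0.9714, 0.7718], 'orientation': [1.0256, 0.0141, -0.6453]}
side dispenser [([0.443, 0.126, 0.048], 0.72)]
side slide_pad [([0.421, 0.312, 0.052], 0.94)]
side carton_center [([0.463, 0.113, 0.028], 0.63)]
side spare_center [([0.45, -0.343, 0.072], 0.37)]
side kit_box [([0.452, -0.345, 0.076], 0.97)]
side tray_handle [([0.475, -0.316, 0.086], 0.96)]
side towel_center [([0.75, 0.05, 0.125], 0.89)]
side spray_center [([0.722, 0.213, 0.094], 0.96)]
side spool_orange_center [([0.706, -0.084, 0.034], 0.64)]
side pot_center [([0.562, -0.538, 0.124], 0.95)]
{'fx': 520.9007, 'fy': 520.9007, 'cx': 326.4605, 'cy': 228.4616, 'xyz': [0.4054, -0.0953, 1.3879], 'orientation': [0.1565, 0.0165, -1.5884]}
top dispenser [([0.454, 0.142, 0.051], 0.65)]
top slide_pad [([0.439, 0.28, 0.046], 0.87)]
top carton_center []
top spare_center [([0.716, -0.075, 0.036], 0.59)]
top kit_box [([0.48, -0.307, 0.07], 0.93)]
top tray_handle [([0.485, -0.316, 0.077], 0.92)]
top towel_center [([0.763, 0.09, 0.197], 0.63)]
top spray_center [([0.725, 0.222, 0.144], 0.58), ([0.713, -0.074, 0.036], 0.26)]
top spool_orange_center [([0.714, -0.073, 0.036], 0.87)]
top pot_center [([0.583, -0.503, 0.143], 0.95), ([0.453, 0.14, 0.05], 0.3)]
1.1 [0.26908451 0.59171576 0.23932232] [ 3.14155640e+00 -1.44676552e-05  2.71478122e+00] [-5.67665250e-01 -3.02153085e-01 -2.62152668e-04]
```

View pics/top0.png

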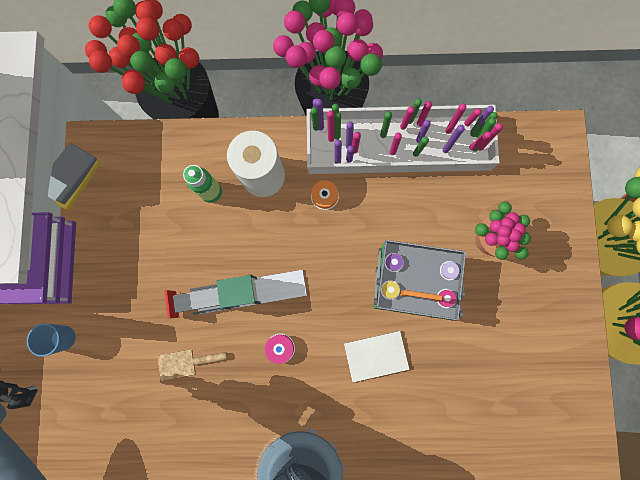

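View pics/side0.png

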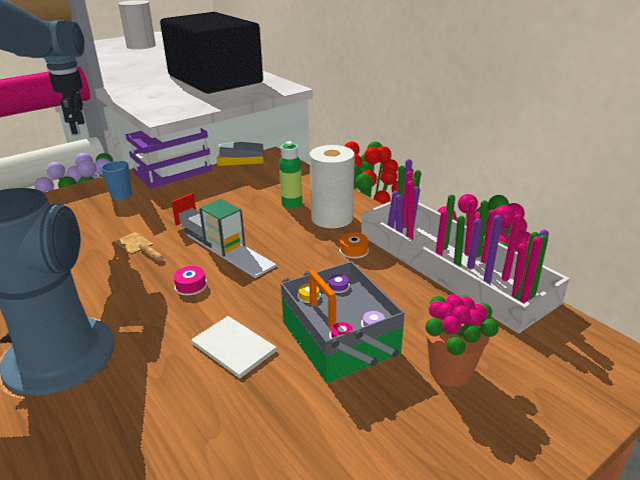

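The top view shows the dispenser: paddle at about (171,303), green roof at (237,291), deck end at (305,284). The tray's corners are near (384,241), (466,251), (460,321) and (375,308), with the handle running from (400,293) to (447,300). The side view agrees: the carton's green band is visible through the magazine at (232,240), and the tray links are on the near side at (350,345).

```bash
cat > h.py <<'E'
from station import robot,viewer,job
import cv2,numpy as np
from scipy.spatial.transform import Rotation as R
def ray(n,uv):
    c=viewer.get_calibration(n); uv=np.atleast_2d(uv).astype(float)
    d=np.c_[(uv[:,0]-c["cx"])/c["fx"],-(uv[:,1]-c["cy"])/c["fy"],-np.ones(len(uv))]
    return np.array(c["xyz"]),R.from_euler("xyz",c["orientation"]).apply(d)
def plane(n,uv,z):
    o,d=ray(n,uv); return o+d*((z-o[2])/d[:,2])[:,None]
def proj(n,P):
    c=viewer.get_calibration(n); p=R.from_euler("xyz",c["orientation"]).inv().apply(np.atleast_2d(P)-np.array(c["xyz"]))
    return np.c_[c["cx"]-c["fx"]*p[:,0]/p[:,2],c["cy"]+c["fy"]*p[:,1]/p[:,2]]
def blob(im,lo,hi,box):
    x0,y0,x1,y1=box; h=cv2.cvtColor(im,cv2.COLOR_RGB2HSV)
    m=np.zeros(im.shape[:2],np.uint8); m[y0:y1,x0:x1]=cv2.inRange(h,lo,hi)[y0:y1,x0:x1]
    c,_=cv2.findContours(m,cv2.RETR_EXTERNAL,cv2.CHAIN_APPROX_NONE)
    return max(c,key=cv2.contourArea)[:,0,:] if c else None
E
python3 - <<'E'
from h import *
im=cv2.imread("pics/top0.png")[:,:,::-1].copy()
def rect(name,c,z):
    P=plane("top",c,z)[:,:2].astype(np.float32); (cx,cy),s,a=cv2.minAreaRect(P); b=cv2.boxPoints(((cx,cy),s,a))
    e=b[1]-b[0];f=b[2]-b[1]; 
    print(name,np.round([cx,cy],4),np.round(s,3),"edges deg",[round(float(np.degrees(np.arctan2(v[1],v[0]))),1) for v in(e,f)]); return b
rect("roof",blob(im,(50,40,40),(90,255,255),(205,265,270,315)),.119)
rect("paddle",blob(im,(0,150,80),(5,255,255),(155,280,190,330)),.087)
rect("handle",blob(im,(8,180,150),(18,255,255),(398,285,440,305)),.157)
for l,z in(("slide_pad",.087),("tray_handle",.105),("kit_box",.105)):
    d=viewer.silhouettes("top",l)
    if d:
        c=max(cv2.findContours(d[0]["region"].astype(np.uint8),0,1)[0],key=cv2.contourArea)[:,0,:]; rect(l,c,z)
print("traycorners",plane("top",[(384,241),(466,251),(460,321),(375,308)],.105).round(3)[:,:2].tolist())
print("deck end",plane("top",[(303,270),(307,297)],.008).round(3)[:,:2].tolist())
E
python3 - <<'E'
import cv2
a=cv2.imread("pics/top0.png")
c=cv2.resize(a[230:330,150:320],None,fx=4.6,fy=4.6,interpolation=cv2.INTER_CUBIC)[:, :790][-300:]
d=cv2.resize(a[232:330,365:475],None,fx=3,fy=3,interpolation=cv2.INTER_CUBIC)
import numpy as np
o=np.zeros((600,800,3),np.uint8); o[:300,:782]=c[:, :782] if c.shape[1]>=782 else 0; o[305:305+d.shape[0],:d.shape[1]]=d
cv2.imwrite("pics/crop0.png",o)
E
```

```text
roof [0.4562 0.1472] [0.068 0.086] edges deg [-81.5, 8.5]
paddle [0.4304 0.3119] [0.071 0.028] edges deg [-81.3, 8.7]
handle [ 0.4395 -0.2483] [0.003 0.002] edges deg [-46.5, 43.5]
slide_pad [0.4306 0.2615] [0.067 0.133] edges deg [-89.7, 0.3]
tray_handle [ 0.4784 -0.3076] [0.204 0.173] edges deg [-9.1, 80.9]
kit_box [ 0.4771 -0.3045] [0.225 0.174] edges deg [-9.1, 80.9]
traycorners [[0.574, -0.22], [0.545, -0.421], [0.375, -0.396], [0.41, -0.192]]
deck end [[0.513, -0.012], [0.442, -0.022]]
```

View pics/crop0.png

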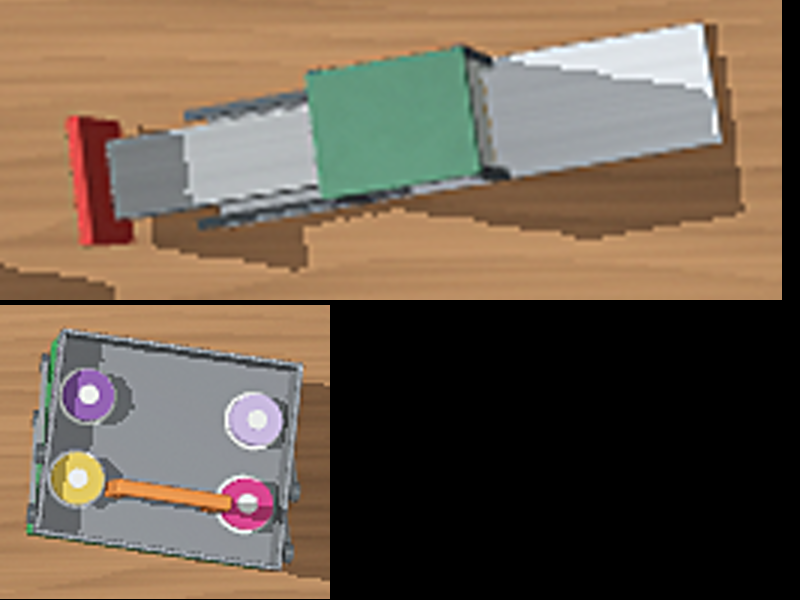

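```bash
cat >> h.py <<'E'
O=np.array([.4562,.1472]); DX=np.array([np.cos(np.radians(-81.5)),np.sin(np.radians(-81.5))]); DY=np.array([-DX[1],DX[0]])
def disp(x,y=0): return O+x*DX+y*DY
def st():
    s=robot.state(); print("t",round(s["clock"],2),"pos",np.round(s["position"],4),"psi",round(float(np.degrees(s["eef_rot"][2])),2),"F",np.round(s["force"],1),"w",round(s["gripper_width"],3),"ff",np.round(s["finger_force"],1)); return s
def rows(waypts,dpsi=0,start=None,psi=None):
    """waypts: list of world xyz, one per row; dpsi deg total spread evenly"""
    s=robot.state(); p=np.array(s["position"]) if start is None else np.array(start)
    a=s["eef_rot"][2] if psi is None else np.radians(psi)
    n=len(waypts); L=[];Y=[]
    for w in waypts:
        d=np.array(w)-p; c,k=np.cos(a),np.sin(a)
        t=np.round(np.array([c*d[0]+k*d[1],k*d[0]-c*d[1],-d[2]])/.06,2)+0.
        L.append(t.tolist()); t=t*.06; p=p+np.array([c*t[0]+k*t[1],k*t[0]-c*t[1],-t[2]])
        y=round(-dpsi/n/6,2); Y.append(y); a-=np.radians(y*6)
    print(str(L).replace(" ",""),"yaw",Y[0],"end",p.round(4),round(float(np.degrees(a)),2)); return p,np.degrees(a)
def line(a,b,n): return [np.array(a)+(np.array(b)-np.array(a))*(i+1)/n for i in range(n)]
E
python3 - <<'E'
from h import *
s=st(); p=s["position"]
x,y=disp(-.235)
q,a=rows(line(p,[x,y,.2],10),98.5-np.degrees(s["eef_rot"][2]))
rows(line(q,[x,y,.060],6),0,q,a)
print("handle ends",plane("top",[(400.7,292.7),(441.7,298)],.157).round(4)[:,:2].tolist())
im=cv2.imread("pics/side0.png")[:,:,::-1].copy()
c=blob(im,(8,180,150),(18,255,255),(300,262,345,325)); print("side handle",c.min(0),c.max(0))
B=np.array([.477,-.3065]);th=np.radians(-9);bx=np.array([np.cos(th),np.sin(th)]);by=np.array([-bx[1],bx[0]])
h=B-.04*bx; 
E3=[[*(h+s*.045*by),z] for s in(1,-1) for z in(.157,.143)]
print("pred handle top",proj("top",E3).round(1).tolist(),"side",proj("side",E3).round(1).tolist())
C=[[*(B+i*.085*bx+j*.1*by),.105] for i,j in((1,1),(1,-1),(-1,-1),(-1,1))]
print(proj("top",C).round(1).tolist(),proj("side",C).round(1).tolist())
E
```

```text
t 1.25 pos [0.2691 0.5917 0.2393] psi 155.55 F [-0.8  0.2  0.1] w 1.002 ff 0.0
[[-0.38,-0.22,0.07],[-0.39,-0.17,0.06],[-0.42,-0.14,0.07],[-0.42,-0.1,0.06],[-0.43,-0.05,0.07],[-0.44,-0.01,0.06],[-0.43,0.03,0.07],[-0.43,0.08,0.06],[-0.42,0.12,0.07],[-0.41,0.16,0.06]] yaw 0.95 end [0.4218 0.3795 0.2003] 98.55
[[0.0,0.0,0.39],[0.0,0.0,0.39],[0.0,0.0,0.39],[0.0,0.0,0.39],[0.0,0.0,0.39],[0.0,0.0,0.39]] yaw 0.0 end [0.4218 0.3795 0.0599] 98.55
handle ends [[0.4443, -0.2495], [0.4302, -0.3445]]
side handle [309 270] [335 324]
pred handle top [[403.4, 292.5], [402.6, 292.7], [441.8, 297.9], [440.6, 298.1]] side [[308.6, 270.0], [308.7, 275.8], [330.9, 294.7], [330.9, 300.7]]
[[384.5, 239.9], [465.1, 250.9], [458.2, 320.2], [375.9, 308.6]] [[348.6, 260.8], [402.4, 312.4], [323.9, 342.1], [277.5, 283.4]]
```

arm_command:
  gripper: [1,1,1,1,1,1,1,1]
  linear:
    - [-0.38,-0.22,0.07]
    - [-0.39,-0.17,0.06]
    - [-0.42,-0.14,0.07]
    - [-0.42,-0.1,0.06]
    - [-0.43,-0.05,0.07]
    - [-0.44,-0.01,0.06]
    - [-0.43,0.03,0.07]
    - [-0.43,0.08,0.06]
  yaw: [0.95,0.95,0.95,0.95,0.95,0.95,0.95,0.95]
  squeeze: 40

```text
clock: 2.25
position: [0.3915, 0.4215, 0.208]
eef_rot: [3.141, -0.0, 1.916]
force: [-0.3, 0.4, 0.0]
gripper_width: -0.002
finger_force: 0.0
```

arm_command:
  gripper: [1,1,1,1,1,1,1,1]
  linear:
    - [-0.42,0.12,0.07]
    - [-0.41,0.16,0.06]
    - [0,0,0.39]
    - [0,0,0.39]
    - [0,0,0.39]
    - [0,0,0.39]
    - [0,0,0.39]
    - [0,0,0.39]
  yaw: [0.95,0.95,0,0,0,0,0,0]

```text
clock: 3.25
position: [0.4219, 0.3796, 0.0593]
eef_rot: [3.141, -0.0, 1.72]
force: [1.3, 0.3, 0.1]
gripper_width: 0.001
finger_force: 0.0
```

arm_command:
  gripper: [1,1,1,1,1,1,1,1]
  linear:
    - [-0.25,0,0]
    - [-0.25,0,0]
    - [-0.25,0,0]
    - [-0.25,0,0]
    - [-0.25,0,0]
    - [-0.25,0,0]
    - [-0.25,0,0]
    - [-0.25,0,0]
  yaw: [0,0,0,0,0,0,0,0]

```text
clock: 4.25
position: [0.4406, 0.261, 0.0612]
eef_rot: [3.138, -0.003, 1.719]
force: [-0.4, 6.7, 0.8]
gripper_width: 0.0
finger_force: 3.4
```

arm_command:
  gripper: [1,1,1,1,1,1,1,1]
  linear:
    - [-0.08,0,0]
    - [-0.08,0,0]
    - [-0.08,0,0]
    - [-0.08,0,0]
    - [0,0,0]
    - [0,0,0]
    - [0,0,0]
    - [0,0,0]
  yaw: [0,0,0,0,0,0,0,0]

```text
clock: 5.25
position: [0.4435, 0.2424, 0.0612]
eef_rot: [3.139, -0.002, 1.719]
force: [-0.4, 6.3, 2.5]
gripper_width: -0.001
finger_force: 2.7
```

arm_command:
  gripper: [1,1,1,1,1,1,1,1]
  linear:
    - [-0.04,0,0]
    - [-0.04,0,0]
    - [0,0,0]
    - [0,0,0]
    - [0,0,0]
    - [0,0,0]
    - [0,0,0]
    - [0,0,0]
  yaw: [0,0,0,0,0,0,0,0]

```text
clock: 6.25
position: [0.4442, 0.2377, 0.0612]
eef_rot: [3.138, -0.002, 1.719]
force: [0.6, 5.9, 3.2]
gripper_width: 0.003
finger_force: 2.9
```

```bash
python3 - <<'E'
from h import *
s=st(); print((np.array(s["position"][:2])-O)@DX)
im=viewer.capture("top"); cv2.imwrite("pics/push.png",cv2.resize(im[240:340,150:320,::-1],None,fx=4,fy=4))
im2=viewer.capture("side"); 
for n,i in(("top",im),("side",im2)): print(n,[(np.round(d["point"],3),round(d["p"],2)) for d in viewer.search_frame(n,"carton_center")])
E
```

```text
t 6.25 pos [0.4442 0.2377 0.0612] psi 98.52 F [0.6 5.9 3.2] w 0.003 ff 2.9
-0.09124612342046244
top [(array([0.469, 0.046, 0.049]), 0.86), (array([0.763, 0.087, 0.197]), 0.15)]
side [(array([0.428, 0.211, 0.052]), 0.65), (array([0.459, 0.034, 0.042]), 0.58)]
```

View pics/push.png

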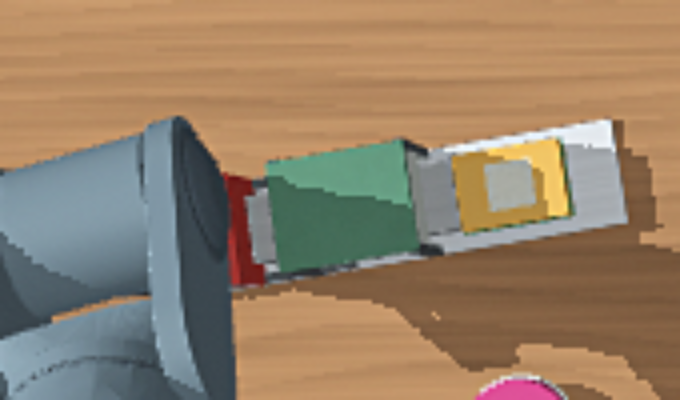

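The crop shows the paddle just behind the magazine at (240,230) and the carton out on the deck at (513,185). No hard stop has been felt yet, so I'll push a few mm more.

arm_command:
  gripper: [1,1,1,1,1,1,1,1]
  linear:
    - [-0.03,0,0]
    - [-0.03,0,0]
    - [-0.03,0,0]
    - [0,0,0]
    - [0,0,0]
    - [0,0,0]
    - [0,0,0]
    - [0,0,0]
  yaw: [0,0,0,0,0,0,0,0]

```text
clock: 7.45
position: [0.4444, 0.2367, 0.0613]
eef_rot: [3.137, -0.011, 1.717]
force: [-2.3, 29.1, -0.2]
gripper_width: -0.003
finger_force: 14.5
```

arm_command:
  gripper: [1,1,1,1,1,1,1,1]
  linear:
    - [0.1,0,0]
    - [0.3,0,0]
    - [0.35,0,0]
    - [0.35,0,0]
    - [0.35,0,0]
    - [0.35,0,0]
    - [0.35,0,0]
    - [0.35,0,0]
  yaw: [0,0,0,0,0,0,0,0]

```text
clock: 8.45
position: [0.4213, 0.3809, 0.0596]
eef_rot: [-3.141, 0.001, 1.72]
force: [-0.1, -0.8, -0.3]
gripper_width: 0.0
finger_force: 0.0
```

```bash
cat >> h.py <<'E'
B=np.array([.477,-.3065]);th=np.radians(-9);BX=np.array([np.cos(th),np.sin(th)]);BY=np.array([-BX[1],BX[0]])
H=np.array([.4376,-.2997])
def hand(a): # TCP pose with handle grasped at link angle a
    return np.r_[H+.12*(np.sin(a-np.pi/4)+.70711)*BX,.139+.12*(np.cos(a-np.pi/4)-.70711)]
E
python3 - <<'E'
from h import *
s=st(); p=np.array(s["position"])
print("disp x",(p[:2]-O)@DX)
up=[p[0],p[1],.25]
t=[*H,.22]
q,a=rows(line(p,up,4)+line(up,t,12),81-np.degrees(s["eef_rot"][2]))
im=viewer.capture("top"); viewer.capture("side")
c=blob(im,(0,150,80),(5,255,255),(155,280,210,330)); print("paddle px",c.min(0),c.max(0))
c=blob(cv2.imread("pics/top0.png")[:,:,::-1].copy(),(0,150,80),(5,255,255),(155,280,210,330)); print("was",c.min(0),c.max(0))
for l in("carton_center","spare_center"):print([(np.round(d["point"],3).tolist(),round(d["p"],2)) for d in viewer.search_frame("side",l)])
c=blob(im,(15,100,80),(28,255,255),(260,270,300,305)); P=plane("top",c,.05)[:,:2].astype(np.float32); print("carton",cv2.minAreaRect(P))
E
```

```text
t 8.45 pos [0.4213 0.3809 0.0596] psi 98.54 F [-0.1 -0.8 -0.3] w 0.0 ff 0.0
disp x -0.23627798265758396
[[0.0,0.0,-0.79],[0.0,0.0,-0.8],[0.0,0.0,-0.79],[0.0,0.0,-0.79],[-0.94,-0.05,0.04],[-0.95,-0.03,0.04],[-0.94,-0.01,0.04],[-0.95,0.01,0.04],[-0.95,0.02,0.05],[-0.94,0.05,0.04],[-0.94,0.06,0.04],[-0.95,0.07,0.04],[-0.94,0.1,0.04],[-0.94,0.11,0.04],[-0.93,0.13,0.05],[-0.94,0.15,0.04]] yaw 0.18 end [ 0.4375 -0.3     0.2198] 81.26
paddle px [165 290] [178 317]
was [164 290] [178 317]
[([0.461, 0.032, 0.044], 0.58)]
[([0.467, 0.113, 0.044], 0.64)]
carton ((0.4710409641265869, 0.04994582384824753), (0.04914100840687752, 0.07134932279586792), 8.380278587341309)
```

arm_command:
  gripper: [1,1,1,1,0,0,0,0]
  linear:
    - [0,0,-0.79]
    - [0,0,-0.8]
    - [0,0,-0.79]
    - [0,0,-0.79]
    - [-0.94,-0.05,0.04]
    - [-0.95,-0.03,0.04]
    - [-0.94,-0.01,0.04]
    - [-0.95,0.01,0.04]
  yaw: [0.18,0.18,0.18,0.18,0.18,0.18,0.18,0.18]

```text
clock: 9.65
position: [0.4267, 0.151, 0.2403]
eef_rot: [3.141, 0.0, 1.568]
force: [1.2, -0.1, 0.6]
gripper_width: 0.504
finger_force: 0.0
```

arm_command:
  gripper: [0,0,0,0,0,0,0,0]
  linear:
    - [-0.95,0.02,0.05]
    - [-0.94,0.05,0.04]
    - [-0.94,0.06,0.04]
    - [-0.95,0.07,0.04]
    - [-0.94,0.1,0.04]
    - [-0.94,0.11,0.04]
    - [-0.93,0.13,0.05]
    - [-0.94,0.15,0.04]
  yaw: [0.18,0.18,0.18,0.18,0.18,0.18,0.18,0.18]

```text
clock: 10.65
position: [0.437, -0.303, 0.2198]
eef_rot: [-3.141, -0.0, 1.416]
force: [1.0, -0.2, 0.1]
gripper_width: 0.505
finger_force: 0.0
```

```bash
python3 - <<'E'
from h import *
s=st(); p=np.array(s["position"]); c=hand(0)
q,a=rows(line(p,c,5))
im=viewer.capture("side"); cv2.imwrite("pics/hand.png",cv2.resize(im[180:400,220:480,::-1],None,fx=2.5,fy=2.5))
E
```

```text
t 10.65 pos [ 0.437  -0.303   0.2198] psi 81.14 F [ 1.  -0.2  0.1] w 0.505 ff 0.0
[[0.01,0.0,0.27],[0.01,0.0,0.27],[0.01,0.0,0.27],[0.01,0.0,0.27],[0.02,0.0,0.27]] yaw 0.0 end [ 0.4375 -0.2994  0.1388] 81.14
```

View pics/hand.png

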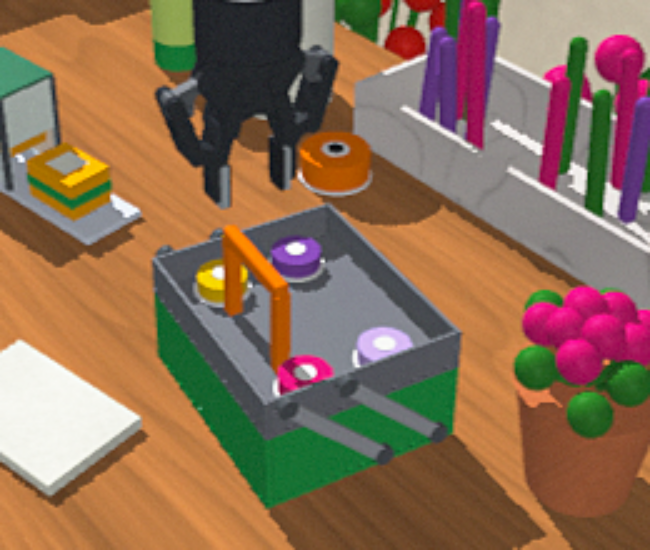

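The picture shows the open jaws at about (215,190) and (282,175), straddling the handle bar whose middle is near (257,262), so they line up.

arm_command:
  gripper: [0,0,0,0,0,0,1,1]
  linear:
    - [0.01,0,0.27]
    - [0.01,0,0.27]
    - [0.01,0,0.27]
    - [0.01,0,0.27]
    - [0.02,0,0.27]
    - [0,0,0]
    - [0,0,0]
    - [0,0,0]
  yaw: [0,0,0,0,0,0,0,0]
  squeeze: 50

```text
clock: 11.7
position: [0.4412, -0.298, 0.1403]
eef_rot: [3.133, 0.001, 1.417]
force: [8.0, -1.4, -7.5]
gripper_width: 0.128
finger_force: 50.8
```

```bash
python3 - <<'E'
from h import *
s=st(); p=np.array(s["position"]); d=p-hand(0)
n=20; A=[1.571*(i+1)/n for i in range(n)]
rows([hand(a)+d for a in A])
E
```

```text
t 11.7 pos [ 0.4412 -0.298   0.1403] psi 81.16 F [ 8.  -1.4 -7.5] w 0.128 ff 50.8
[[0.0,0.12,-0.11],[0.0,0.12,-0.09],[0.0,0.13,-0.09],[0.0,0.14,-0.08],[0.0,0.14,-0.06],[0.0,0.15,-0.06],[0.0,0.15,-0.04],[0.0,0.15,-0.03],[0.0,0.16,-0.02],[0.0,0.15,-0.01],[0.0,0.16,0.01],[0.0,0.16,0.02],[-0.01,0.15,0.03],[0.0,0.15,0.04],[0.0,0.15,0.06],[0.0,0.14,0.06],[0.0,0.14,0.08],[0.0,0.13,0.09],[0.0,0.12,0.09],[0.0,0.12,0.11]] yaw 0.0 end [ 0.6089 -0.3247  0.1403] 81.16
```

arm_command:
  gripper: [1,1,1,1,1,1,1,1]
  linear:
    - [0,0.16,-0.11]
    - [0,0.12,-0.09]
    - [0,0.13,-0.09]
    - [0,0.14,-0.08]
    - [0,0.14,-0.06]
    - [0,0.15,-0.06]
    - [0,0.15,-0.04]
    - [0,0.15,-0.03]
  yaw: [0,0,0,0,0,0,0,0]

```text
clock: 12.7
position: [0.5073, -0.309, 0.1739]
eef_rot: [3.139, 0.003, 1.418]
force: [-1.8, -5.2, 0.3]
gripper_width: 0.136
finger_force: 51.8
```

arm_command:
  gripper: [1,1,1,1,1,1,1,1]
  linear:
    - [0,0.16,-0.02]
    - [0,0.15,-0.01]
    - [0,0.16,0.01]
    - [0,0.16,0.02]
    - [0,0.15,0.03]
    - [0,0.15,0.04]
    - [0,0.15,0.06]
    - [0,0.14,0.06]
  yaw: [0,0,0,0,0,0,0,0]

```text
clock: 13.7
position: [0.5796, -0.321, 0.1618]
eef_rot: [3.139, 0.004, 1.418]
force: [-1.3, -8.7, -2.0]
gripper_width: 0.128
finger_force: 51.4
```

arm_command:
  gripper: [1,1,1,1,1,1,1,1]
  linear:
    - [0,0.14,0.08]
    - [0,0.13,0.09]
    - [0,0.12,0.09]
    - [0,0.11,0.1]
    - [0,0,0]
    - [0,0,0]
    - [0,0,0]
    - [0,0,0]
  yaw: [0,0,0,0,0,0,0,0]

```text
clock: 14.7
position: [0.6087, -0.3259, 0.1402]
eef_rot: [3.139, 0.005, 1.418]
force: [-0.9, -9.8, -1.1]
gripper_width: 0.126
finger_force: 51.5
```

```bash
python3 - <<'E'
from h import *
s=st(); p=np.array(s["position"])
up=p+[0,0,.09]; x,y=disp(.104); t=[x,y,.15]; print(x,y)
q,a=rows(line(p,up,4)+line(up,t,10),98.4-np.degrees(s["eef_rot"][2]))
rows(line(q,[x,y,.029],6),0,q,a)
E
```

```text
t 14.7 pos [ 0.6087 -0.3259  0.1402] psi 81.22 F [-0.9 -9.8 -1.1] w 0.126 ff 51.5
0.4715721787574795 0.04434235021036065
[[0.0,0.0,-0.37],[0.0,0.0,-0.38],[0.0,0.0,-0.37],[0.0,0.0,-0.38],[0.6,-0.27,0.13],[0.61,-0.26,0.14],[0.61,-0.24,0.13],[0.61,-0.24,0.13],[0.62,-0.22,0.14],[0.63,-0.2,0.13],[0.63,-0.2,0.14],[0.63,-0.18,0.13],[0.63,-0.16,0.13],[0.64,-0.16,0.14]] yaw -0.2 end [0.4715 0.0441 0.1498] 98.02
[[0.0,0.0,0.34],[0.0,0.0,0.33],[0.0,0.0,0.34],[0.0,0.0,0.33],[0.0,0.0,0.34],[0.0,0.0,0.33]] yaw 0.0 end [0.4715 0.0441 0.0292] 98.02
```

arm_command:
  gripper: [0,0,0,0,0,0,0,0]
  linear:
    - [0,0,0]
    - [0,0,0]
    - [0,0,-0.37]
    - [0,0,-0.38]
    - [0,0,-0.37]
    - [0,0,-0.38]
    - [0,0,0]
    - [0,0,0]
  yaw: [0,0,-0.25,-0.25,-0.25,-0.25,0,0]

```text
clock: 15.7
position: [0.6078, -0.323, 0.229]
eef_rot: [-3.141, -0.001, 1.523]
force: [-0.0, -0.2, -1.4]
gripper_width: 0.496
finger_force: 0.0
```

```bash
python3 - <<'E'
from h import *
s=st(); p=np.array(s["position"])
x,y=disp(.104)
q,a=rows(line(p,[x,y,.15],10),98.4-np.degrees(s["eef_rot"][2]))
im=viewer.capture("top"); cv2.imwrite("pics/open.png",im[:,:,::-1])
E
```

```text
t 15.7 pos [ 0.6078 -0.323   0.229 ] psi 87.26 F [-0.  -0.2 -1.4] w 0.496 ff 0.0
[[0.6,-0.26,0.13],[0.61,-0.24,0.13],[0.61,-0.23,0.14],[0.61,-0.22,0.13],[0.62,-0.21,0.13],[0.62,-0.19,0.13],[0.63,-0.19,0.13],[0.63,-0.17,0.13],[0.64,-0.15,0.14],[0.63,-0.15,0.13]] yaw -0.19 end [0.4715 0.0442 0.1498] 98.66
```

View pics/open.png

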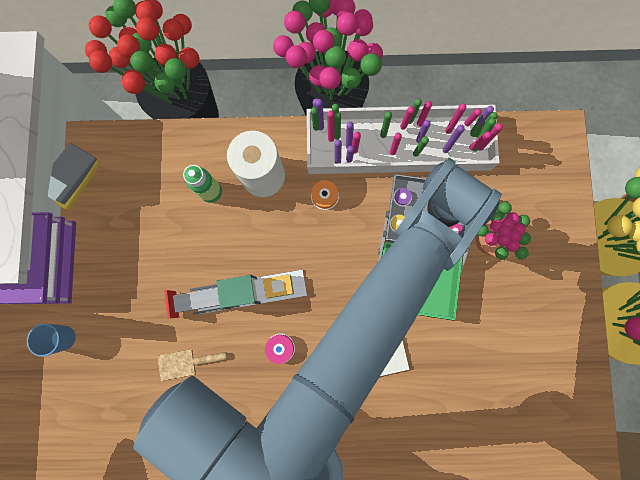

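The tray is open, with its left part near (400,205), and the green compartment shows at (440,290). The carton waits on the deck at (278,286).

arm_command:
  gripper: [0,-1,-1,-1,-1,-1,-1,-1]
  linear:
    - [0.6,-0.26,0.13]
    - [0.61,-0.24,0.13]
    - [0.61,-0.23,0.14]
    - [0.61,-0.22,0.13]
    - [0.62,-0.21,0.13]
    - [0.62,-0.19,0.13]
    - [0.63,-0.19,0.13]
    - [0.63,-0.17,0.13]
  yaw: [-0.19,-0.19,-0.19,-0.19,-0.19,-0.19,-0.19,-0.19]

```text
clock: 16.75
position: [0.4976, -0.0281, 0.1652]
eef_rot: [-3.139, -0.001, 1.683]
force: [1.0, 0.9, -0.6]
gripper_width: 0.998
finger_force: 0.0
```

arm_command:
  gripper: [-1,-1,-1,-1,-1,-1,-1,-1]
  linear:
    - [0.64,-0.15,0.14]
    - [0.63,-0.15,0.13]
    - [0,0,0.34]
    - [0,0,0.33]
    - [0,0,0.34]
    - [0,0,0.33]
    - [0,0,0.34]
    - [0,0,0.33]
  yaw: [-0.19,-0.19,0,0,0,0,0,0]

```text
clock: 17.75
position: [0.4708, 0.0441, 0.0282]
eef_rot: [-3.139, -0.001, 1.722]
force: [0.3, -0.0, 0.0]
gripper_width: 1.002
finger_force: 0.0
```

arm_command:
  gripper: [0,0,1,1,1,1,1,1]
  linear:
    - [0,0,0]
    - [0,0,0]
    - [0,0,0]
    - [0,0,0]
    - [0,0,0]
    - [0,0,0]
    - [0,0,0]
    - [0,0,0]
  yaw: [0,0,0,0,0,0,0,0]
  squeeze: 30

```text
clock: 18.75
position: [0.4722, 0.0439, 0.0304]
eef_rot: [3.141, 0.0, 1.722]
force: [-1.6, 1.4, 5.4]
gripper_width: 0.578
finger_force: 33.9
```

```bash
python3 - <<'E'
from h import *
s=st(); p=np.array(s["position"])
up=p+[0,0,.12]; x,y=B-.015*BX; t=[x,y,p[2]+.12]; print(x,y)
q,a=rows(line(p,up,6)+line(up,t,10),81-np.degrees(s["eef_rot"][2]))
rows(line(q,[x,y,p[2]+.002],8),0,q,a)
E
```

```text
t 18.75 pos [0.4722 0.0439 0.0304] psi 98.67 F [-1.6  1.4  5.4] w 0.578 ff 33.9
0.4621846748910729 -0.30415348302439654
[[0.0,0.0,-0.33],[0.0,0.0,-0.34],[0.0,0.0,-0.33],[0.0,0.0,-0.33],[0.0,0.0,-0.34],[0.0,0.0,-0.33],[-0.58,-0.04,0.0],[-0.58,-0.03,0.0],[-0.58,-0.01,0.0],[-0.58,-0.01,0.0],[-0.58,0.01,0.0],[-0.58,0.01,0.0],[-0.58,0.03,0.0],[-0.58,0.04,0.0],[-0.58,0.04,0.0],[-0.57,0.06,0.0]] yaw 0.18 end [ 0.462  -0.3038  0.1504] 81.39
[[0.0,0.0,0.25],[0.0,0.0,0.24],[0.0,0.0,0.25],[0.0,0.0,0.24],[0.0,0.0,0.25],[0.0,0.0,0.25],[0.0,0.0,0.24],[0.0,0.0,0.25]] yaw 0.0 end [ 0.462  -0.3038  0.0322] 81.39
```

arm_command:
  gripper: [1,1,1,1,1,1,1,1]
  linear:
    - [0,0,-0.33]
    - [0,0,-0.34]
    - [0,0,-0.33]
    - [0,0,-0.33]
    - [0,0,-0.34]
    - [0,0,-0.33]
    - [-0.58,-0.04,0]
    - [-0.58,-0.03,0]
  yaw: [0.18,0.18,0.18,0.18,0.18,0.18,0.18,0.18]

```text
clock: 19.75
position: [0.4694, -0.0262, 0.1497]
eef_rot: [3.141, 0.0, 1.572]
force: [0.7, -0.4, -1.7]
gripper_width: 0.581
finger_force: 33.1
```

arm_command:
  gripper: [1,1,1,1,1,1,1,1]
  linear:
    - [-0.58,-0.01,0]
    - [-0.58,-0.01,0]
    - [-0.58,0.01,0]
    - [-0.58,0.01,0]
    - [-0.58,0.03,0]
    - [-0.58,0.04,0]
    - [-0.58,0.04,0]
    - [-0.57,0.06,0]
  yaw: [0.18,0.18,0.18,0.18,0.18,0.18,0.18,0.18]

```text
clock: 20.75
position: [0.4612, -0.3047, 0.1492]
eef_rot: [-3.141, -0.001, 1.42]
force: [0.1, -0.6, -1.0]
gripper_width: 0.579
finger_force: 33.1
```

```bash
python3 - <<'E'
from h import *
s=st(); p=np.array(s["position"]); x,y=B-.015*BX
rows(line(p,[x,y,.032],8))
im=viewer.capture("side"); cv2.imwrite("pics/carry.png",cv2.resize(im[180:400,220:480,::-1],None,fx=2.5,fy=2.5))
E
```

```text
t 20.75 pos [ 0.4612 -0.3047  0.1492] psi 81.34 F [ 0.1 -0.6 -1. ] w 0.579 ff 33.1
[[0.0,0.0,0.24],[0.0,0.0,0.25],[0.0,0.01,0.24],[0.01,0.0,0.25],[0.0,0.0,0.24],[0.0,0.0,0.24],[0.0,0.0,0.25],[0.0,0.0,0.24]] yaw 0.0 end [ 0.4619 -0.3042  0.0322] 81.34
```

View pics/carry.png

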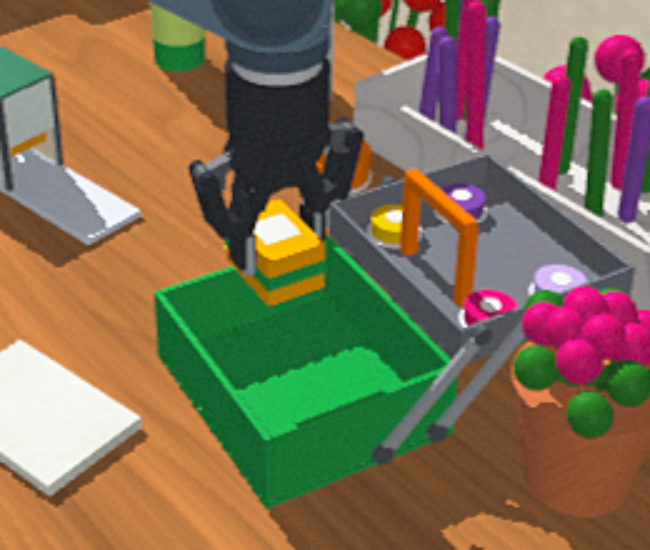

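The carton is held level at about (290,255) above the open compartment, whose floor shows at (315,385). The tray rests open at (480,230).

arm_command:
  gripper: [1,1,1,1,1,1,1,1]
  linear:
    - [0,0,0.24]
    - [0,0,0.25]
    - [0,0.01,0.24]
    - [0.01,0,0.25]
    - [0,0,0.24]
    - [0,0,0.24]
    - [0,0,0.25]
    - [0,0,0.2]
  yaw: [0,0,0,0,0,0,0,0]

```text
clock: 21.8
position: [0.4622, -0.3032, 0.0342]
eef_rot: [-3.141, -0.0, 1.42]
force: [0.4, -0.5, -0.8]
gripper_width: 0.576
finger_force: 33.1
```

arm_command:
  gripper: [1,1,1,1,1,1,1,1]
  linear:
    - [0,0,0.03]
    - [0,0,0.03]
    - [0,0,0.03]
    - [0,0,0]
    - [0,0,0]
    - [0,0,0]
    - [0,0,0]
    - [0,0,0]
  yaw: [0,0,0,0,0,0,0,0]

```text
clock: 22.8
position: [0.4624, -0.3033, 0.0299]
eef_rot: [3.142, 0.0, 1.42]
force: [-0.3, -0.2, -1.2]
gripper_width: 0.575
finger_force: 33.1
```

arm_command:
  gripper: [1,1,1,1,1,1,1,1]
  linear:
    - [0,0,0.03]
    - [0,0,0.02]
    - [0,0,0]
    - [0,0,0]
    - [0,0,0]
    - [0,0,0]
    - [0,0,0]
    - [0,0,0]
  yaw: [0,0,0,0,0,0,0,0]

```text
clock: 23.8
position: [0.4626, -0.3035, 0.0284]
eef_rot: [-3.141, -0.0, 1.421]
force: [-4.1, 3.8, 11.5]
gripper_width: 0.578
finger_force: 34.6
```

arm_command:
  gripper: [-0.6,-0.6,-0.6,-0.6,-0.6,-0.6,-0.6,-0.6]
  linear:
    - [0,0,0]
    - [0,0,0]
    - [0,0,0]
    - [0,0,-0.2]
    - [0,0,-0.5]
    - [0,0,-0.8]
    - [0,0,-0.8]
    - [0,0,-0.8]
  yaw: [0,0,0,0,0,0,0,0]

```text
clock: 24.8
position: [0.4623, -0.3032, 0.2154]
eef_rot: [3.141, 0.001, 1.42]
force: [1.2, 0.8, -0.2]
gripper_width: 0.801
finger_force: 0.0
```

```bash
python3 - <<'E'
from h import *
s=st(); p=np.array(s["position"])
t=np.array([.6085,-.3255,.215])
q,a=rows(line(p,t,6),81-np.degrees(s["eef_rot"][2]))
rows(line(q,[t[0],t[1],.140],5),0,q,a)
im=viewer.capture("side"); cv2.imwrite("pics/placed.png",cv2.resize(im[180:400,220:480,::-1],None,fx=2.5,fy=2.5))
print([(np.round(d["point"],3).tolist(),round(d["p"],2)) for d in viewer.search_frame("side","carton_center")])
E
```

```text
t 24.8 pos [ 0.4623 -0.3032  0.2154] psi 81.39 F [ 1.2  0.8 -0.2] w 0.801 ff 0.0
[[0.0,0.41,0.0],[0.0,0.41,0.0],[0.0,0.41,0.0],[0.0,0.41,0.0],[0.0,0.41,0.01],[0.0,0.41,0.0]] yaw 0.01 end [ 0.6082 -0.3257  0.2148] 81.03
[[0.0,0.0,0.25],[0.0,0.0,0.25],[0.0,0.0,0.25],[0.0,0.0,0.25],[0.0,0.0,0.25]] yaw 0.0 end [ 0.6082 -0.3257  0.1398] 81.03
[([0.45, -0.311, 0.045], 0.9)]
```

View pics/placed.png

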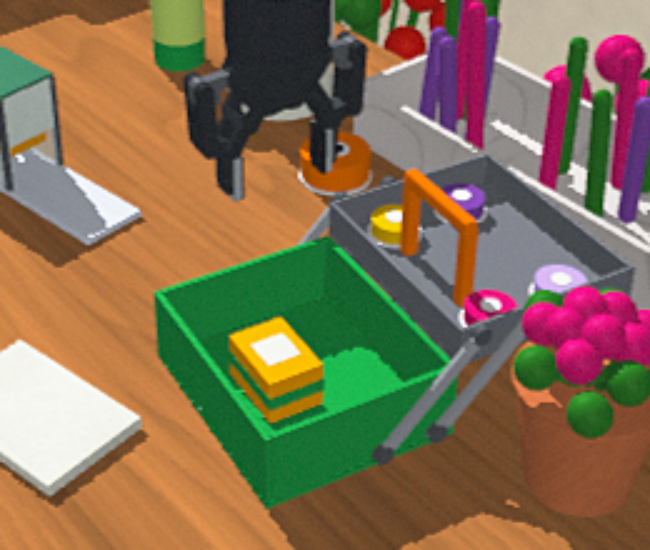

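The carton lies flat and released in the compartment at (277,365), and the tray is still open.

arm_command:
  gripper: [0,0,0,0,0,0,0,0]
  linear:
    - [0,0.41,0]
    - [0,0.41,0]
    - [0,0.41,0]
    - [0,0.41,0]
    - [0,0.41,0]
    - [0,0.41,0]
    - [0,0,0.25]
    - [0,0,0.25]
  yaw: [0,0,0,0,0,0,0,0]

```text
clock: 25.9
position: [0.6073, -0.3249, 0.181]
eef_rot: [-3.14, -0.001, 1.42]
force: [0.0, 0.2, 0.4]
gripper_width: 0.497
finger_force: 0.0
```

arm_command:
  gripper: [0,0,0,0,1,1,1,1]
  linear:
    - [0,0,0.25]
    - [0,0,0.25]
    - [0,0,0.25]
    - [0,0,0]
    - [0,0,0]
    - [0,0,0]
    - [0,0,0]
    - [0,0,0]
  yaw: [0,0,0,0,0,0,0,0]
  squeeze: 50

```text
clock: 26.9
position: [0.6088, -0.3257, 0.139]
eef_rot: [3.14, 0.001, 1.42]
force: [0.1, -0.1, 3.9]
gripper_width: 0.132
finger_force: 49.5
```

```bash
python3 - <<'E'
from h import *
s=st(); p=np.array(s["position"]); d=p-hand(1.571)
n=24; A=[1.571*(1-(i+1)/n) for i in range(n)]
rows([hand(a)+d for a in A])
E
```

```text
t 26.9 pos [ 0.6088 -0.3257  0.139 ] psi 81.36 F [ 0.1 -0.1  3.9] w 0.132 ff 49.5
[[0.0,-0.1,-0.09],[0.0,-0.1,-0.08],[0.0,-0.1,-0.08],[0.0,-0.11,-0.07],[0.0,-0.12,-0.06],[0.0,-0.12,-0.05],[0.0,-0.12,-0.05],[0.01,-0.13,-0.04],[0.0,-0.12,-0.03],[0.0,-0.13,-0.02],[0.0,-0.13,-0.01],[0.0,-0.13,-0.01],[0.0,-0.14,0.01],[0.0,-0.13,0.01],[0.0,-0.12,0.02],[0.0,-0.13,0.03],[0.0,-0.13,0.04],[0.0,-0.12,0.05],[0.0,-0.12,0.05],[0.01,-0.11,0.06],[0.0,-0.12,0.07],[0.0,-0.1,0.08],[0.0,-0.1,0.08],[0.0,-0.1,0.09]] yaw 0.0 end [ 0.4411 -0.299   0.139 ] 81.36
```

arm_command:
  gripper: [1,1,1,1,1,1,1,1]
  linear:
    - [0,-0.1,-0.09]
    - [0,-0.1,-0.08]
    - [0,-0.1,-0.08]
    - [0,-0.11,-0.07]
    - [0,-0.12,-0.06]
    - [0,-0.12,-0.05]
    - [0,-0.12,-0.05]
    - [0.01,-0.13,-0.04]
  yaw: [0,0,0,0,0,0,0,0]

```text
clock: 27.9
position: [0.5549, -0.3167, 0.1702]
eef_rot: [3.141, 0.0, 1.421]
force: [2.5, -0.2, 4.6]
gripper_width: 0.13
finger_force: 49.9
```

arm_command:
  gripper: [1,1,1,1,1,1,1,1]
  linear:
    - [0,-0.12,-0.03]
    - [0,-0.13,-0.02]
    - [0,-0.13,-0.01]
    - [0,-0.13,-0.01]
    - [0,-0.14,0.01]
    - [0,-0.13,0.01]
    - [0,-0.12,0.02]
    - [0,-0.13,0.03]
  yaw: [0,0,0,0,0,0,0,0]

```text
clock: 28.9
position: [0.4924, -0.3062, 0.1694]
eef_rot: [-3.138, -0.002, 1.421]
force: [-2.7, 4.7, 6.8]
gripper_width: 0.129
finger_force: 50.2
```

arm_command:
  gripper: [1,1,1,1,1,1,1,1]
  linear:
    - [0,-0.13,0.04]
    - [0,-0.12,0.05]
    - [0,-0.12,0.05]
    - [0.01,-0.11,0.06]
    - [0,-0.12,0.07]
    - [0,-0.1,0.08]
    - [0,-0.1,0.08]
    - [0,-0.1,0.09]
  yaw: [0,0,0,0,0,0,0,0]

```text
clock: 29.9
position: [0.4411, -0.2978, 0.1387]
eef_rot: [3.139, -0.003, 1.419]
force: [10.1, 11.8, 19.6]
gripper_width: 0.129
finger_force: 51.8
```

arm_command:
  gripper: [1,1,0,0,0,0,0,0]
  linear:
    - [0,0,0]
    - [0,0,0]
    - [0,0,0]
    - [0,0,0]
    - [0,0,-0.3]
    - [0,0,-0.5]
    - [0,0,-0.8]
    - [0,0,-0.8]
  yaw: [0,0,0,0,0,0,0,0]

```text
clock: 30.9
position: [0.4403, -0.2989, 0.2843]
eef_rot: [3.141, 0.001, 1.42]
force: [0.5, -0.6, 0.5]
gripper_width: 0.503
finger_force: 0.0
```

```bash
python3 - <<'E'
from h import *
s=st()
im=viewer.capture("side"); cv2.imwrite("pics/end.png",cv2.resize(im[140:400,160:480,::-1],None,fx=2.3,fy=2.3))
c=blob(im,(8,180,150),(18,255,255),(300,262,345,325)); print("side handle",c.min(0),c.max(0))
E
```

```text
t 30.9 pos [ 0.4403 -0.2989  0.2843] psi 81.39 F [ 0.5 -0.6  0.5] w 0.503 ff 0.0
side handle [309 270] [335 324]
```

View pics/end.png

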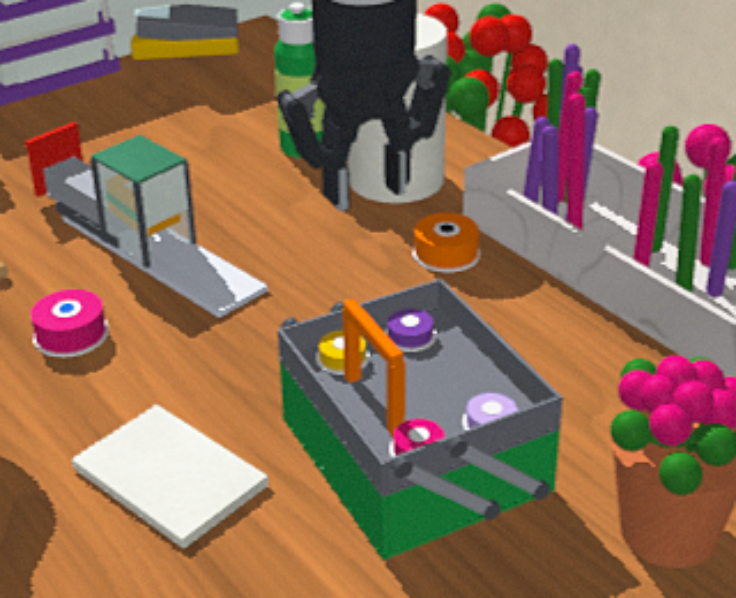

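The tray is shut: the handle's pixels match the first picture exactly. The paddle is back at (55,160), the second carton is still in the magazine at about (140,205), and the bystanders haven't moved.

```bash
python3 -c "
from station import job
print(job.hand_in())"
```

```text
the job is handed in; nothing more can be done
None
```

The job is handed in: the carton lies in the kit box's compartment with the tray fully shut, the paddle is back at rest and the second carton is still in the magazine; the last picture shows the bystanders in place, but the hand-in call did not return a verdict.

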